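# Clamp a plane body in the cam-lock holding jig

### The job

Clamp the wooden plane body in the holding jig, working by pushes of the fingertips. Push the lever of the eccentric lock forward, away from the robot, all the way round to its low point so that the jaw is free; then push the sliding jaw forward until it holds the plane body squarely against the end stop; then push the lever back round until the lock bites firmly again. Do not pick the plane body up, and leave the other things on the bench where they are.

Things in the scene. Friction and masses are not known exactly. Their poses are not given: they have to be found in the camera images.
- jig: Holding jig screwed to the bench: plywood board, top 18 mm above the bench, x -155 to 150, y -160 to 100 mm. Origin at bench height on the jaw's path; x forward along it to the end stop, y left, z up. Beech guides flank the jaw's tongue, tops 36 mm above the bench: left y 17 to 39, x -155 to -40; right y -30 to -17, x -155 to -42, with a small sliding walnut pressure pad let in at x -80.
- stop_face (a point): Foot of the near face of the beech end stop across the far end of the board, in the middle, 18 mm above the bench (jig frame 115, 0, 18 mm); axes as the jig's. The stop is 30 mm thick, 170 mm wide, its top 52 mm above the bench.
- jaw (a joint): How far the sliding jaw is pushed forward (m): 0 rearmost, at most 0.072; starts at 0.002 to 0.020; its back face lies at jig x = -35 mm plus this, its front face 30 mm further. The plane body is held between jaw and stop at 0.060. Free, it slides with about 4 N and stays where left; gripped by the lock it takes 30 N or more to shift.
- jaw_back (a point): Middle of the jaw's back face, 56 mm above the bench, moving with the jaw, axes as the jig's: a place to push. The beech jaw is 120 mm wide (y), 30 mm thick (x), top 67 mm above the bench. Its tongue, 32 mm wide, top 36 mm above the bench, trails 145 mm behind it below this point.
- jaw_face (a point): Middle of the jaw's cork front face, 43 mm above the bench.
- cam (a joint): Angle of the eccentric lock (rad). 0: lever against its forward stop, the low point, jaw free. Grows clockwise seen from above, the lever coming back to the robot; stops at 1.40. From 0.80 the rim pushes the pressure pad, from 0.91 the pad grips the tongue, harder and harder. Starts locked at 1.16 to 1.24; locked from 1.12 up. Stays where it is left.
- cam_pivot (a point): On the lock's upright pivot, 61 mm above the bench, at jig frame x -80, y -56 mm, right of the tongue. Turns with the lock. The beech disc is 64 mm across, its pivot 6 mm off centre, its top 39 mm above the bench; the bolt head stands 46 mm above the bench.
- knob_mid (a point): Middle of the upright wooden knob on the lock's lever: 24 mm across, 38 to 83 mm above the bench, 120 mm from the pivot, in jig-frame direction (sin(0.85-q), -cos(0.85-q)) at cam angle q: to the right, and forward at q = 0, a little back when locked. Lever bar 18 mm wide, top 38 mm above the bench. It swings with about 6 N at the knob, locking takes up to 14 N.
- plane_body: The work: a walnut body for a wooden hand plane, 60 mm (x) by 150 mm (y) by 48 mm high, 0.3 kg, with an open throat on top. It lies loose on the jig's board between the jaw and the end stop, its long side across the jig. Origin at the centre of its underside, 18 mm above the bench. Held against the stop, its centre is 30 mm from the stop face.
- pencil: Flat carpenter's pencil, 115 x 14 x 7 mm along x, lying on the jig's board left of the guide; to be left alone.
- smoothing_plane: Walnut hand plane, 150 x 50 x 52 mm, with its iron to 85 mm high, on the bench left of the jig; to be left alone.
- scorp: Round drawknife: a steel ring 95 mm across with two red turned handles to -x, 230 mm over all, 31 mm high, right of the jig; to be left alone.
- tape_measure: Tape measure, 70 x 38 x 63 mm, on the bench left of the jig's far end; to be left alone.
- drill: Cordless drill standing on its battery, 225 mm high, to the left; to be left alone.
- mug: Mug, 80 mm across, 95 mm high, far to the right; to be left alone.
Things that resemble listed ones, but are neither listed nor needed, are in the scene too. What is shaped like the plane_body but red is not meant.

How it is judged:
By the outcome, as a careful person would: the job done as asked, in the order asked, and still so for the second after the job is handed in, with the robot touching nothing.
It also fails if it takes over 61 s, if anything falls off the work surface, if the arm or the gripper's body presses on something with over 40 N, if the wrist force passes 120 N, or if a joint passes its speed limit or range.

### The arm

A 6-joint arm with a two-finger parallel gripper is mounted at the origin on the work surface. World frame = base frame: x ahead of the robot, y to its left, z up, the work surface at z = 0. Lengths are in mm, angles in degrees, forces in N, time in s.
With the tool pointing down it reaches from about 300 to 850 mm from the base axis. Payload 4.2 kg.
Tool frame: the origin (TCP) lies midway between the tips of the shut fingers; the grasp point (between the pads) lies 19 mm behind it; z points along the fingers, y is the line along which they close (so a half turn about z gives the same grasp; the last joint's range is limited). The gripper opens to 91 mm and grips with 3 to 60 N. Pads are 32 mm wide; open, the fingers measure 118 mm over their backs; the gripper's body (76 mm by 178 mm) begins 60 mm behind the grasp point.
Start: joints at [70.13, 18.312, 89.639, -0, 72.044, -1.146], TCP at [184.586, 544.584, 213.976] pointing down, gripper open.
Joint ranges: [-177.97, 177.97], [-48.28, 115.42], [12.27, 149.76], [-77.06, 257.06], [2.81, 150.46], [-146.56, 146.56]. Speed limits (degrees/s): [147.25, 147.25, 180, 180, 180, 180].

### API

Orientations are given as [roll, pitch, yaw] about the fixed x, y, z axes, in that order (R = Rz(yaw) Ry(pitch) Rx(roll)).
In Python, from workcell import env gives the robot as it stands.
- The arm moves only by the shell command python3 -m jog 'ROWS' [FORCE]. ROWS is a JSON object of lists of equal length, an entry for each row: "jaw": the finger opening in mm, from 0 to 91.2; "slide": the shift along the tool's x, y, z in units of 30 mm (1.0 is 30 mm), a list of three; "spin": the turn about the tool's z in units of 8 degrees (1.0 is 8 degrees). In form: {"jaw": [jaw, ...], "slide": [[dx, dy, dz], ...], "spin": [spin, ...]}. A call has 1 to 10 rows; each row shifts and turns the commanded pose from where the row before left it, along the tool's axes as they then stand; what a row does not reach is not made up. A row lasts 1/10 s, in which the tool goes at most 50 mm and 8.59 degrees, less where a joint would pass 70% of its speed; a pose out of reach is approached as far as the arm can. A call is refused whole if a number of a shift passes 1 or a number of a turn 1, either way. A call with a gripper value outside its range is refused whole. The fingers move at their own pace and stop on an object; FORCE is the grip in N (left out, the last holds). Time passes only in rows, so rows that do not move let the fingers close. It gives the time, the measured TCP pose, the force, the opening and the grip force at its end, in the units of the state.
- env.state(): the state, without advancing time (a new reading comes with each control period).
- env.grab_frame(name): name is "scene" or "top" or "wrist"; returns the picture (400x640x3 uint8, red, green, blue); there is no depth.
- env.camera_model(name): a dict with "fx", "fy", "cx", "cy" (pixels), "camera_from_world" (4x4, takes a point from world to camera coordinates). Camera axes: x right, y up, looking along -z (the intrinsics and any distortion apply to the point x, -y, -z); pixel columns grow to the right and rows downward; lengths in mm; the calibration is good to about 2 mm. A picture is of the moment at which its call begins: read the wrist's pose just before it. camera_model takes no time and is no camera call; for the wrist camera it gives the pose at the moment of the call.
- env.job_done(): hands the job in; it is judged then, once.
The state is a dict: "time_s": time; "qpos": joint angles; "qvel": joint speeds; "effort": joint torques, N m; "ee_pos": TCP position; "ee_rot": TCP orientation; "force": force on the tool from outside, world axes, zero at the start; "torque": the same for the moment, N m; "gripper_width": finger opening in mm; "gripper_force": force on a finger pad.
Only numpy, scipy, OpenCV 4.12 (cv2) and the standard library are available. Lean on these libraries where they do the work, as an engineer would, in place of code of your own. Each camera call takes 0.05 s, during which the arm holds its last target. There are 200 camera calls.

## Working session

There is one attempt and no reset: what is moved stays moved. The work goes in short steps, Python scripts to look and compute and a shell command to move; the robot and the scene stay as the last step left them, time stands still between calls to the robot, and variables do not carry over. Pictures are saved under pics/ and viewed, at most 10 in all, crops included, and the job is handed in when it is done.

```bash
mkdir -p pics; python3 - <<'E'
from workcell import env
import cv2
for n in("top","scene"):
    f=env.grab_frame(n); cv2.imwrite(f"pics/{n}0.png",f[:,:,::-1])
    m=env.camera_model(n); print(n,{k:(v if k!="camera_from_world" else [[round(float(x),3) for x in r] for r in v]) for k,v in m.items()})
s=env.state();print(s["time_s"],s["ee_pos"],s["ee_rot"],s["gripper_width"])
E
```

```text
top {'fx': 380.4860648774818, 'fy': 380.4860648774818, 'cx': 321.967310501178, 'cy': 202.67045793073657, 'camera_from_world': [[-0.012, -1.0, -0.016, 19.55], [0.987, -0.014, 0.159, -578.189], [-0.159, -0.014, 0.987, -1099.745], [0.0, 0.0, 0.0, 1.0]]}
scene {'fx': 425.2191949310497, 'fy': 425.2191949310497, 'cx': 322.1035284710154, 'cy': 202.42530624302498, 'camera_from_world': [[-0.099, 0.995, 0.004, 54.011], [-0.852, -0.087, 0.517, 468.115], [0.515, 0.047, 0.856, -1639.217], [0.0, 0.0, 0.0, 1.0]]}
0.1 [184.44457488 544.13300899 213.21333554] [-1.79908389e+02  6.23371828e-06  1.61274603e+02] 91.20815328439839
```

View pics/top0.png

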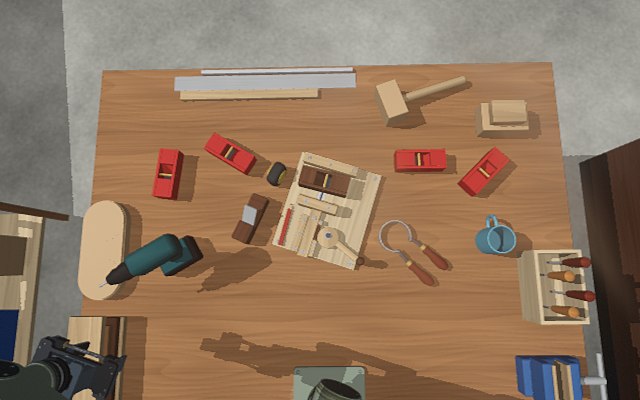

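View pics/scene0.png

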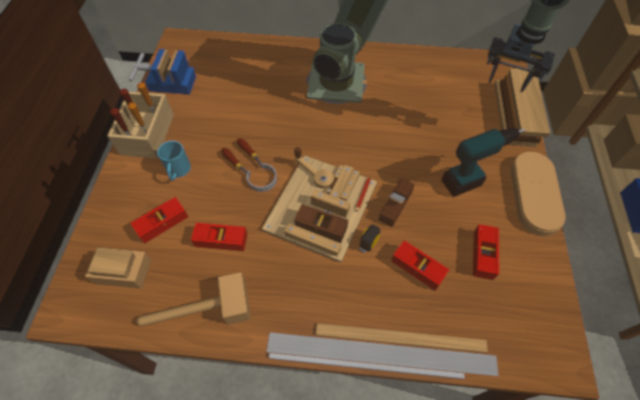

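The top picture shows the jig's board around (328,210), with the walnut plane body at (325,180), the jaw at (318,203) and the knob at (360,261). The walnut smoothing plane at (250,218) lies off the jig, and the red bodies are decoys. The plane_body is the walnut one on the jig, so I'll enlarge that area to confirm.

```bash
python3 - <<'E'
import cv2
f=cv2.imread("pics/top0.png")[143:275,262:394]
cv2.imwrite("pics/crop0.png",cv2.resize(f,(594,594),interpolation=cv2.INTER_CUBIC))
E
```

```text
(no output)
```

View pics/crop0.png

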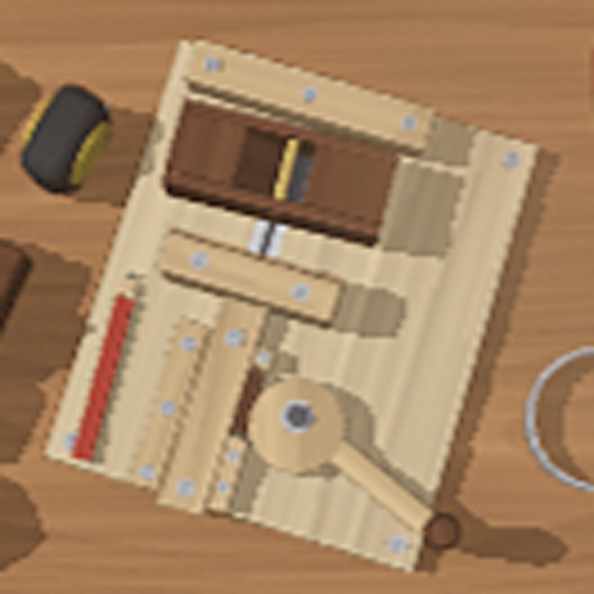

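The crop shows the board corners at (183,42), (540,147), (415,571) and (47,457), the knob top at (443,530), the bolt at (297,413) and the plane body centred on (285,170). This confirms the walnut body between jaw and stop. Next I fit the jig's pose.

```bash
cat > h.py <<'E'
from workcell import env
import numpy as np, cv2
from scipy.optimize import least_squares
def proj(P,m):
    P=np.atleast_2d(P); T=np.array(m["camera_from_world"]); c=P@T[:3,:3].T+T[:3,3]
    return np.c_[m["cx"]+m["fx"]*c[:,0]/-c[:,2], m["cy"]+m["fy"]*-c[:,1]/-c[:,2]]
def ray(uv,z,m):
    T=np.array(m["camera_from_world"]);R=T[:3,:3];o=-R.T@T[:3,3]
    d=R.T@np.array([(uv[0]-m["cx"])/m["fx"],-(uv[1]-m["cy"])/m["fy"],-1]); return o+d*(z-o[2])/d[2]
def crop(u,o=(262,143),s=4.5): return np.array([(u[0]+.5)/s-.5+o[0],(u[1]+.5)/s-.5+o[1]])
def jig2w(J,p): c,s=np.cos(J[2]),np.sin(J[2]); return np.array([J[0]+c*p[0]-s*p[1],J[1]+s*p[0]+c*p[1]])
def w2jig(J,p): c,s=np.cos(J[2]),np.sin(J[2]); d=np.array(p[:2])-J[:2]; return np.array([c*d[0]+s*d[1],-s*d[0]+c*d[1]])
E
python3 - <<'E'
from h import *
m=env.camera_model("top")
pts=[((150,100,18),(183,42)),((150,-160,18),(540,147)),((-155,-160,18),(415,571)),((-155,100,18),(47,457)),((-80,-56,46),(297,411))]
W=np.array([ray(crop(c),p[2],m) for p,c in pts]); L=np.array([p for p,c in pts])
r=least_squares(lambda J:np.ravel([jig2w(J,l)-w[:2] for l,w in zip(L,W)]),[550,0,-.2])
J=r.x;np.save("J.npy",J);print(J,np.degrees(J[2]));print(r.fun.round(1).reshape(-1,2))
for n,c,z in[("knob",(443,529),83),("jawFL",(170,232),67),("jawFR",(343,285),67),("pbFL",(187,100),66),("pbFR",(401,155),66),("pbNR",(380,234),66),("pbNL",(167,186),66),("stopNR",(422,150),52),("stopNL",(190,82),52)]:
    w=ray(crop(c),z,m);print(n,w.round(),w2jig(J,w).round(1))
print(jig2w(J,(-155,0)),np.degrees(np.arctan2(*jig2w(J,(-80,-56))[::-1])))
E
```

```text
[ 5.74531068e+02  2.39694258e+01 -3.12119365e-01] -17.883122292151512
[[ 1.8  0.2]
 [ 1.3  0. ]
 [-0.7  0. ]
 [ 0.4  0.9]
 [-2.8 -1.2]]
knob [405. -95.  83.] [-124.4 -164.9]
jawFL [602.  79.  67.] [ 9.  60.3]
jawFR [565. -35.  67.] [  8.7 -59.1]
pbFL [691.  67.  66.] [98.  76.9]
pbFR [652. -75.  66.] [103.7 -70.6]
pbNR [598. -60.  66.] [ 48.5 -72.5]
pbNL [633.  81.  66.] [38.1 71.8]
stopNR [658. -90.  52.] [114.5 -82.9]
stopNL [708.  66.  52.] [113.9  80.8]
[427.01990823  71.56625108] -0.5666078822428529
```

Fit residuals are about 2 mm. Stop, jaw and plane body sizes all check, and the knob gives q≈1.24. Next I compute the approach in tool axes.

```bash
cat >> h.py <<'E'
from scipy.spatial.transform import Rotation as R
J=np.load("J.npy"); PIV=np.array([-80.,-56.])
def C(q,d): a=.85-q; return PIV+120*np.array([np.sin(a),-np.cos(a)])-d*np.array([np.cos(a),np.sin(a)])
def to(pj,z,yaw=None):
    "remaining shift (slide units, present tool axes) and spin units to jig point pj, height z, jig-relative yaw of tool"
    s=env.state(); M=R.from_euler("xyz",s["ee_rot"],degrees=True).as_matrix()
    w=np.r_[jig2w(J,pj),z]; y=(yaw or 0)+180+np.degrees(J[2])
    print("t",round(s["time_s"],2),"jig",w2jig(J,s["ee_pos"]).round(1),"z",s["ee_pos"][2].round(1),"rot",s["ee_rot"].round(1),"F",np.round(s["force"],1),"w",round(s["gripper_width"],1))
    print("  target world",w.round(1),"slide",(M.T@(w-s["ee_pos"])/30).round(2),"spin",round(-((y-s["ee_rot"][2]+180)%360-180)/8,2))
E
python3 - <<'E'
from h import *
to(C(1.237,45),213,-22.2)
m=env.camera_model("top")
for u in[(105,283),(203,255),(185,238)]:print(ray(u,150,m).round())
E
```

```text
t 0.1 jig [-531.   375.2] z 213.2 rot [-179.9    0.   161.3] F [-0.6 -0.3  1. ] w 91.2
  target world [369.5 -67.6 213. ] slide [-12.39 -17.33   0.03] spin 2.67
[353. 593. 150.]
[424. 332. 150.]
[470. 383. 150.]
```

```bash
python3 -m jog '{"jaw":[0,0,0,0,0,0,0,0,0,0],"slide":[[0,-0.5,-1],[-0.4,-0.87,-1],[-0.65,-0.87,0],[-0.65,-0.87,0],[-0.65,-0.87,0],[-0.65,-0.87,0],[-0.65,-0.87,0],[-0.65,-0.87,0],[-0.65,-0.87,0],[-0.65,-0.87,0]],"spin":[0,0,0,0,0,0,0,0,0,0]}' 20; python3 -m jog '{"jaw":[0,0,0,0,0,0,0,0,0,0],"slide":[[-0.65,-0.87,0],[-0.65,-0.87,0],[-0.65,-0.87,0],[-0.65,-0.87,0],[-0.65,-0.87,0],[-0.65,-0.87,0],[-0.65,-0.87,0],[-0.65,-0.87,0],[-0.65,-0.87,0],[-0.65,-0.87,0]],"spin":[0,0,0,0,0,0,0,0,0,0]}'; python3 -c "
from h import *
to(C(1.237,45),50,-22.2)"
```

```text
time_s: 1.1
ee_pos: [263.4, 252.5, 273.7]
ee_rot: [-180.0, -0.0, 161.3]
force: [0.4, -0.1, 0.3]
gripper_width: 14.0
gripper_force: 0.0
time_s: 2.1
ee_pos: [364.3, -57.1, 273.7]
ee_rot: [180.0, -0.0, 161.3]
force: [1.1, 0.7, 0.6]
gripper_width: 0.6
gripper_force: 0.0
t 2.1 jig [-175.2 -141.8] z 273.7 rot [180.   -0.  161.3] F [1.1 0.7 0.6] w 0.6
  target world [369.5 -67.6  50. ] slide [-0.28 -0.28  7.46] spin 2.67
```

```bash
python3 -m jog '{"jaw":[0,0,0,0,0,0,0,0,0,0],"slide":[[-0.28,-0.28,1],[0,0,1],[0,0,1],[0,0,1],[0,0,1],[0,0,1],[0,0,0.8],[0,0,0.5],[0,0,0.16],[0,0,0]],"spin":[0,0.89,0.89,0.89,0,0,0,0,0,0]}'; python3 - <<'E'
from h import *
to(C(1.237,28),50,-22.2)
cv2.imwrite("pics/w1.png",cv2.hconcat([cv2.resize(env.grab_frame("top")[143:275,262:394,::-1],(396,396),interpolation=3),env.grab_frame("wrist")[:396,120:520,::-1]]))
E
```

```text
time_s: 3.1
ee_pos: [369.2, -66.4, 49.7]
ee_rot: [-180.0, -0.1, 139.9]
force: [0.2, -0.1, 1.6]
gripper_width: 0.6
gripper_force: 0.0
t 3.1 jig [-167.6 -149. ] z 49.7 rot [-1.800e+02 -1.000e-01  1.399e+02] F [ 0.2 -0.1  1.6] w 0.6
  target world [382.5 -78.6  50. ] slide [-0.6  -0.03 -0.01] spin -0.0
```

View pics/w1.png

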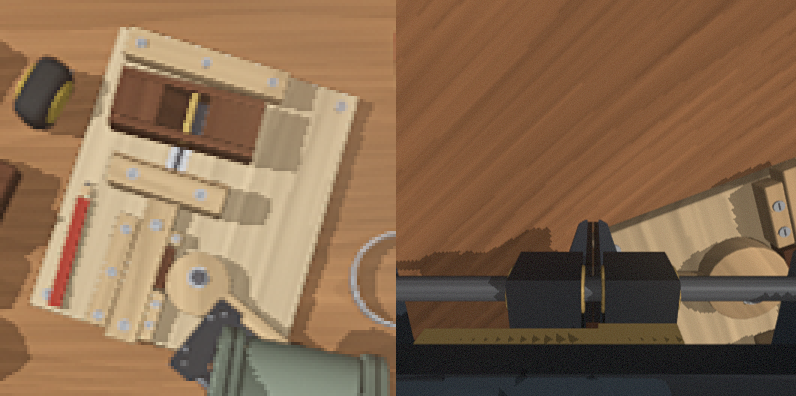

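The left half shows the gripper just behind the lever's knob end, around (230,330). In the wrist view the shut fingertips are at (594,235) and the disc at (745,270). I'll approach and start the swing.

```bash
python3 -m jog '{"jaw":[0,0,0,0,0,0],"slide":[[-0.3,0,0],[-0.3,0,0],[-0.28,-0.055,0],[-0.28,-0.055,0],[-0.28,-0.055,0],[-0.28,-0.055,0]],"spin":[0,0,-0.5,-0.5,-0.5,-0.5]}'; python3 - <<'E'
from h import *
to(C(1.237-.28,28),50,-6.2)
cv2.imwrite("pics/w2.png",cv2.resize(env.grab_frame("top")[143:275,262:394,::-1],(594,594),interpolation=3))
E
```

```text
time_s: 3.8
ee_pos: [406.2, -101.3, 50.3]
ee_rot: [179.9, -0.3, 156.0]
force: [-2.8, 7.4, 5.1]
gripper_width: 0.5
gripper_force: 3.6
t 3.8 jig [-121.8 -170.9] z 50.3 rot [179.9  -0.3 156. ] F [-2.8  7.4  5.1] w 0.5
  target world [ 406.8 -103.    50. ] slide [-0.04 -0.04  0.01] spin 0.01
```

View pics/w2.png

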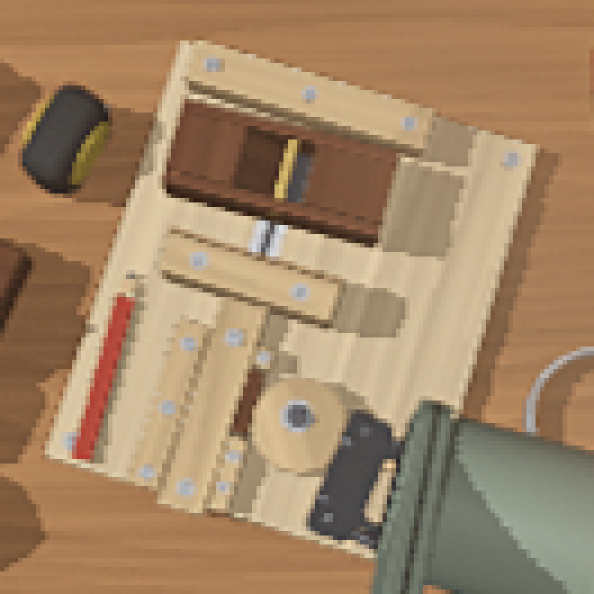

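The gripper has come forward. The lever bar shows at (383,490), behind it the disc has turned, and jaw, plane body and pencil have not moved. Forces are moderate, so I continue round.

```bash
python3 -m jog '{"jaw":[0,0,0,0,0,0,0,0],"slide":[[-0.28,-0.055,0],[-0.28,-0.055,0],[-0.28,-0.055,0],[-0.28,-0.055,0],[-0.28,-0.055,0],[-0.28,-0.055,0],[-0.28,-0.055,0],[-0.28,-0.055,0]],"spin":[-0.5,-0.5,-0.5,-0.5,-0.5,-0.5,-0.5,-0.5]}';python3 -c "
from h import *
to(C(0.398,28),50,25.8)";  python3 -m jog '{"jaw":[0,0,0,0],"slide":[[-0.28,-0.055,0],[-0.28,-0.055,0],[-0.28,-0.055,0],[-0.28,-0.055,0]],"spin":[-0.5,-0.5,-0.5,-0.5]}'; python3 - <<'E'
from h import *
to(C(0.0,28),50,48.7)
E
```

```text
time_s: 4.65
ee_pos: [468.6, -126.7, 50.1]
ee_rot: [179.9, -0.3, -171.9]
force: [-5.0, 1.1, 5.1]
gripper_width: 0.6
gripper_force: 3.2
t 4.65 jig [ -54.6 -175.9] z 50.1 rot [ 179.9   -0.3 -171.9] F [-5.   1.1  5.1] w 0.6
  target world [ 470.2 -127.5   50. ] slide [-0.05 -0.03  0.  ] spin 0.02
time_s: 5.05
ee_pos: [503.0, -125.8, 50.2]
ee_rot: [179.9, -0.3, -155.9]
force: [-6.1, -2.3, 3.5]
gripper_width: 0.5
gripper_force: 3.1
t 5.05 jig [ -22.1 -164.5] z 50.2 rot [ 179.9   -0.3 -155.9] F [-6.1 -2.3  3.5] w 0.5
  target world [ 518.6 -122.2   50. ] slide [-0.53 -0.1   0.  ] spin -0.84
```

```bash
python3 -m jog '{"jaw":[0,0,0],"slide":[[-0.28,-0.055,0],[-0.23,-0.045,0],[-0.07,0,0]],"spin":[-0.5,-0.4,0]}'; python3 -m jog '{"jaw":[0],"slide":[[-0.07,0,0]],"spin":[0]}';python3 -m jog '{"jaw":[0,0],"slide":[[-0.07,0,0],[0,0,0]],"spin":[0,0]}'; python3 -c "
from h import *
to(C(0.0,28),50,48.7)"
```

```text
time_s: 5.35
ee_pos: [519.6, -121.5, 50.1]
ee_rot: [179.9, -0.3, -148.7]
force: [-9.0, -7.2, 5.7]
gripper_width: 0.5
gripper_force: 5.6
time_s: 5.45
ee_pos: [519.8, -121.4, 50.2]
ee_rot: [179.9, -0.5, -148.7]
force: [-13.3, -11.9, 7.6]
gripper_width: 0.6
gripper_force: 8.1
time_s: 5.65
ee_pos: [519.9, -121.3, 50.2]
ee_rot: [179.9, -0.7, -148.7]
force: [-13.7, -12.9, 8.8]
gripper_width: 0.3
gripper_force: 8.9
t 5.65 jig [  -7.4 -155. ] z 50.2 rot [ 179.9   -0.7 -148.7] F [-13.7 -12.9   8.8] w 0.3
  target world [ 518.6 -122.2   50. ] slide [ 0.05 -0.    0.01] spin 0.06
```

The lever sits against its forward stop: the force rose to 19 N with no motion, and the pose matches q=0. I'll back off, lift and go behind the jaw.

```bash
python3 -m jog '{"jaw":[0,0,0,0,0,0,0,0,0,0],"slide":[[0.5,0,0],[0.5,0,0],[0,0,-1],[0,0,-1],[0,0,-0.7],[0,0,0],[0,0,0],[0,0,0],[0,0,0],[0,0,0]],"spin":[0,0,0,0,0,1,1,1,1,1]}'; python3 -m jog '{"jaw":[0,0],"slide":[[0,0,0],[0,0,0]],"spin":[1,0]}'; python3 - <<'E'
from h import *
to((-60,0),55,0)
cv2.imwrite("pics/w3.png",cv2.resize(env.grab_frame("top")[143:275,262:394,::-1],(594,594),interpolation=3))
E
```

```text
time_s: 6.65
ee_pos: [499.5, -133.8, 131.4]
ee_rot: [180.0, 0.1, 170.8]
force: [0.0, -0.8, 0.3]
gripper_width: 0.3
gripper_force: 0.0
time_s: 6.85
ee_pos: [499.5, -133.7, 131.3]
ee_rot: [180.0, 0.1, 163.1]
force: [-0.2, 0.3, -0.2]
gripper_width: 0.6
gripper_force: 0.0
t 6.85 jig [ -23.  -173.1] z 131.3 rot [1.800e+02 1.000e-01 1.631e+02] F [-0.2  0.3 -0.2] w 0.6
  target world [517.4  42.4  55. ] slide [1.14 5.79 2.55] spin 0.12
```

View pics/w3.png

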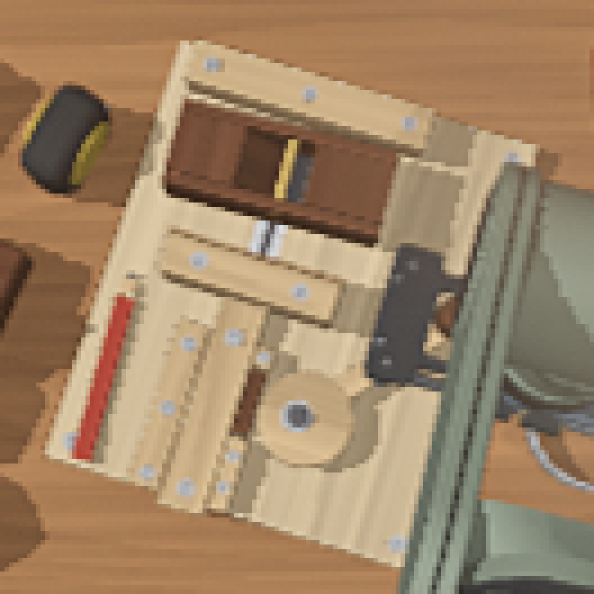

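The lever points forward-right: the bar is at (365,375) and the knob at (447,315), as expected at q≈0. Now to the jaw's back.

```bash
python3 -m jog '{"jaw":[0,0,0,0,0,0,0,0,0,0],"slide":[[0.57,0.6,0],[0.57,0.9,0],[0,0.9,0],[0,0.9,0],[0,0.9,0],[0,0.9,0],[0,0.69,0],[0,0,0.9],[0,0,0.9],[0,0,0.75]],"spin":[0.12,0,0,0,0,0,0,0,0,0]}'; python3 - <<'E'
from h import *
to((-35+14-16,0),55,0)
E
```

```text
time_s: 7.9
ee_pos: [519.5, 42.4, 53.6]
ee_rot: [180.0, 0.0, 162.4]
force: [0.4, -0.3, -1.0]
gripper_width: 0.2
gripper_force: 0.0
t 7.9 jig [-58.    0.7] z 53.6 rot [180.    0.  162.4] F [ 0.4 -0.3 -1. ] w 0.2
  target world [539.3  35.3  55. ] slide [-0.7  -0.03 -0.05] spin 0.03
```

```bash
python3 -m jog '{"jaw":[0,0,0,0,0,0,0,0],"slide":[[-0.25,-0.02,0],[-0.25,0,0],[-0.2,0,0],[-0.2,0,0],[-0.2,0,0],[-0.2,0,0],[-0.2,0,0],[-0.2,0,0]],"spin":[0.03,0,0,0,0,0,0,0]}'; python3 -m jog '{"jaw":[0,0,0],"slide":[[-0.15,0,0],[-0.1,0,0],[-0.1,0,0]],"spin":[0,0,0]}'; python3 - <<'E'
from h import *
to((9,0),55,0)
E
```

```text
time_s: 8.7
ee_pos: [568.2, 25.8, 54.8]
ee_rot: [-180.0, -0.0, 161.9]
force: [-4.4, 2.2, 3.3]
gripper_width: 0.2
gripper_force: 2.2
time_s: 9.0
ee_pos: [577.3, 22.8, 54.6]
ee_rot: [-180.0, -0.1, 161.9]
force: [-6.7, 2.6, 4.9]
gripper_width: 0.3
gripper_force: 3.5
t 9.0 jig [ 2.9 -0.2] z 54.6 rot [-1.800e+02 -1.000e-01  1.619e+02] F [-6.7  2.6  4.9] w 0.3
  target world [583.1  21.2  55. ] slide [-0.2   0.01 -0.01] spin -0.03
```

```bash
python3 -m jog '{"jaw":[0,0],"slide":[[-0.1,0,0],[-0.07,0,0]],"spin":[0,0]}'; python3 -m jog '{"jaw":[0,0],"slide":[[-0.05,0,0],[-0.04,0,0]],"spin":[0,0]}';python3 -m jog '{"jaw":[0],"slide":[[-0.05,0,0]],"spin":[0]}'; python3 - <<'E'
from h import *
to((9,0),55,0)
E
```

```text
time_s: 9.2
ee_pos: [582.1, 21.2, 54.6]
ee_rot: [-180.0, -0.1, 161.9]
force: [-10.4, 5.7, 8.4]
gripper_width: 0.0
gripper_force: 5.7
time_s: 9.4
ee_pos: [582.1, 21.2, 54.6]
ee_rot: [-180.0, -0.5, 161.9]
force: [-12.6, 6.2, 12.2]
gripper_width: 0.4
gripper_force: 7.2
time_s: 9.5
ee_pos: [582.1, 21.2, 54.6]
ee_rot: [-180.0, -0.6, 161.9]
force: [-16.2, 8.0, 14.8]
gripper_width: 0.7
gripper_force: 9.1
t 9.5 jig [ 8.1 -0.3] z 54.6 rot [-180.    -0.6  161.9] F [-16.2   8.   14.8] w 0.7
  target world [583.1  21.2  55. ] slide [-0.03  0.01 -0.01] spin -0.03
```

The jaw has stopped at 0.059 to 0.060 with the force rising. One more firm push, then I retreat and look.

```bash
python3 -m jog '{"jaw":[0,0,0,0,0,0,0,0,0],"slide":[[-0.05,0,0],[0,0,0],[0.2,0,0],[0.5,0,0],[0.3,0,0],[0,0,-0.9],[0,-0.5,-0.9],[0,-0.9,-0.8],[0,-0.9,0]],"spin":[0,0,0,0,0,0,0,0,0]}'; python3 - <<'E'
from h import *
to(C(0,-40),50,48.7)
m=env.camera_model("top")
f=env.grab_frame("top"); cv2.imwrite("pics/w4.png",cv2.resize(f[143:275,262:394,::-1],(594,594),interpolation=3))
E
```

```text
time_s: 10.4
ee_pos: [541.7, -38.2, 136.2]
ee_rot: [179.9, 0.6, 162.0]
force: [-0.0, -0.8, -0.6]
gripper_width: 0.6
gripper_force: 0.0
t 10.4 jig [-12.1 -69.2] z 136.2 rot [179.9   0.6 162. ] F [-0.  -0.8 -0.6] w 0.6
  target world [577.  -87.3  50. ] slide [-1.6  -1.2   2.89] spin -6.1
```

View pics/w4.png

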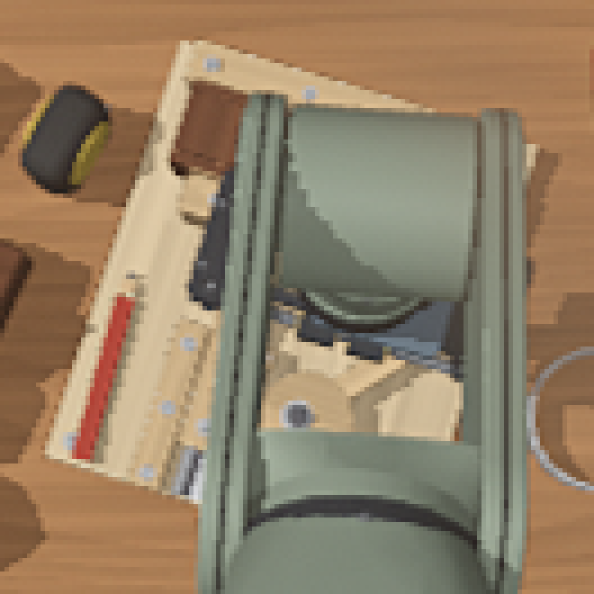

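The plane body's left end, at (210,130), now lies against the stop with the jaw behind it at (200,195), and the arm hides the rest. Next I go to the front side of the knob.

```bash
python3 -m jog '{"jaw":[0,0,0,0,0,0,0,0,0,0],"slide":[[-0.8,-0.6,0],[-0.8,-0.6,0],[0,0,0],[0,0,0],[0,0,0],[0,0,0],[0,0,0],[0,0,0],[0,0,0],[0,0,0]],"spin":[0,0,-0.9,-0.9,-0.9,-0.9,-0.9,-0.9,-0.7,0]}';  python3 - <<'E'
from h import *
to(C(0,-40),50,48.7)
s=env.state();print(s["qpos"].round(1))
f=env.grab_frame("wrist"); cv2.imwrite("pics/w5.png",f[:,:,::-1])
E
```

```text
time_s: 11.45
ee_pos: [573.5, -86.5, 132.4]
ee_rot: [-179.9, 0.0, -149.3]
force: [-0.8, 0.4, -0.3]
gripper_width: 0.5
gripper_force: 0.0
t 11.45 jig [  33.  -105.4] z 132.4 rot [-179.9    0.  -149.3] F [-0.8  0.4 -0.3] w 0.5
  target world [577.  -87.3  50. ] slide [-0.08 -0.08  2.75] spin -0.01
[  -9.7   22.3   96.    -0.    61.6 -130.4]
```

View pics/w5.png

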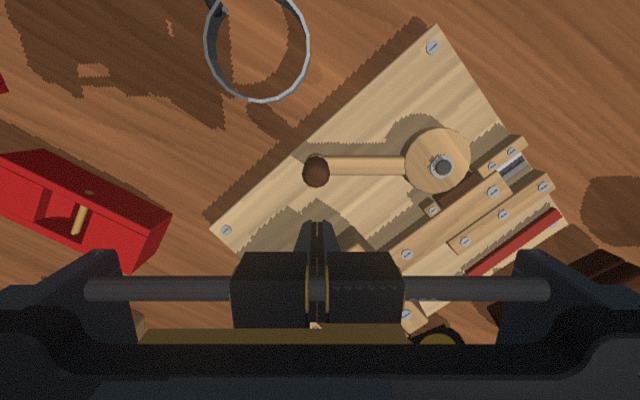

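The wrist view shows the knob at (316,172) centred ahead of the fingertips (317,235), with space to descend. I go down and push back.

```bash
python3 -m jog '{"jaw":[0,0,0,0,0,0,0,0],"slide":[[-0.06,-0.04,0.8],[0,0,0.8],[0,0,0.8],[0,0,0.35],[0.25,0,0],[0.17,0,0],[0.28,-0.055,0],[0.28,-0.055,0]],"spin":[0,0,0,0,0,0,0.5,0.5]}'; python3 -m jog '{"jaw":[0,0,0,0,0,0,0,0],"slide":[[0.28,-0.055,0],[0.28,-0.055,0],[0.28,-0.055,0],[0.28,-0.055,0],[0.28,-0.055,0],[0.28,-0.055,0],[0.28,-0.055,0],[0.28,-0.055,0]],"spin":[0.5,0.5,0.5,0.5,0.5,0.5,0.5,0.5]}';  python3 - <<'E'
from h import *
to(C(.698,-28),50,8.7)
E
```

```text
time_s: 12.3
ee_pos: [553.0, -103.2, 51.5]
ee_rot: [-179.9, 0.3, -157.5]
force: [5.6, 5.2, -6.1]
gripper_width: 0.3
gripper_force: 3.2
time_s: 13.1
ee_pos: [490.4, -126.2, 52.0]
ee_rot: [179.9, 0.5, 170.4]
force: [6.7, 5.3, -3.7]
gripper_width: 0.6
gripper_force: 3.5
t 13.1 jig [ -33.9 -168.8] z 52.0 rot [179.9   0.5 170.4] F [ 6.7  5.3 -3.7] w 0.6
  target world [ 489.7 -127.7   50. ] slide [ 0.02 -0.05  0.07] spin -0.05
```

```bash
python3 -m jog '{"jaw":[0,0,0,0,0,0],"slide":[[0.28,-0.055,0],[0.28,-0.055,0],[0.28,-0.055,0],[0.28,-0.055,0],[0.28,-0.055,0],[0.28,-0.055,0]],"spin":[0.5,0.5,0.5,0.5,0.5,0.5]}';  python3 - <<'E'
from h import *
to(C(1.117,-28),50,-15.3)
E
python3 -m jog '{"jaw":[0,0],"slide":[[0.28,-0.055,0],[0.28,-0.055,0]],"spin":[0.5,0.5]}';  python3 - <<'E'
from h import *
to(C(1.257,-28),50,-23.3)
E
```

```text
time_s: 13.7
ee_pos: [443.3, -121.2, 52.6]
ee_rot: [179.7, 0.9, 146.5]
force: [13.8, -2.8, -9.5]
gripper_width: 0.6
gripper_force: 6.2
t 13.7 jig [ -80.4 -178.4] z 52.6 rot [179.7   0.9 146.5] F [13.8 -2.8 -9.5] w 0.6
  target world [ 439.  -120.5   50. ] slide [ 0.13 -0.06  0.08] spin -0.04
time_s: 13.9
ee_pos: [429.8, -116.3, 52.9]
ee_rot: [179.6, 1.2, 138.6]
force: [14.8, -11.6, -12.6]
gripper_width: 0.5
gripper_force: 9.4
t 13.9 jig [ -94.6 -177.9] z 52.9 rot [179.6   1.2 138.6] F [ 14.8 -11.6 -12.6] w 0.5
  target world [ 423.2 -113.5   50. ] slide [ 0.23 -0.08  0.09] spin -0.03
```

```bash
python3 -m jog '{"jaw":[0,0,0],"slide":[[0.25,-0.05,0],[0.2,-0.03,0],[0,0,0]],"spin":[0.4,0,0]}';  python3 - <<'E'
from h import *
to(C(1.30,-28),50,-25.8)
E
```

```text
time_s: 14.2
ee_pos: [419.5, -110.1, 53.1]
ee_rot: [179.5, 1.4, 135.6]
force: [16.1, -13.4, -13.1]
gripper_width: 0.6
gripper_force: 10.0
t 14.2 jig [-106.4 -175.2] z 53.1 rot [179.5   1.4 135.6] F [ 16.1 -13.4 -13.1] w 0.6
  target world [ 418.6 -110.9   50. ] slide [ 0.01 -0.04  0.1 ] spin -0.09
```

Lever is at q≈1.29, locked. I retreat clear and check.

```bash
python3 -m jog '{"jaw":[0,0,0,0,0,0,0,0,0,0],"slide":[[-0.3,0,0],[-0.5,0,0],[0,0,-1],[0,0,-1],[0,0,-1],[0,0,-1],[0,-0.8,-1],[0.6,-0.8,0],[0.6,-0.8,0],[0.6,-0.8,0]],"spin":[0,0,0,0,0,0,0,0,0,0]}';python3 -m jog '{"jaw":[0,0,0,0,0],"slide":[[0.5,-0.8,0],[0.5,-0.8,0],[0.5,-0.8,0],[0.2,-0.8,0],[0,0,0]],"spin":[0,0,0,0,0]}';  python3 - <<'E'
from h import *
f=env.grab_frame("top"); cv2.imwrite("pics/w6.png",cv2.resize(f[143:275,262:394,::-1],(594,594),interpolation=3))
E
```

```text
time_s: 15.2
ee_pos: [319.7, -152.9, 200.9]
ee_rot: [-180.0, 0.1, 135.5]
force: [0.0, -0.4, 0.3]
gripper_width: 0.5
gripper_force: 0.0
time_s: 15.7
ee_pos: [215.3, -185.8, 200.7]
ee_rot: [-179.9, 0.0, 135.3]
force: [-0.0, 0.8, -0.2]
gripper_width: 0.0
gripper_force: 0.0
```

View pics/w6.png

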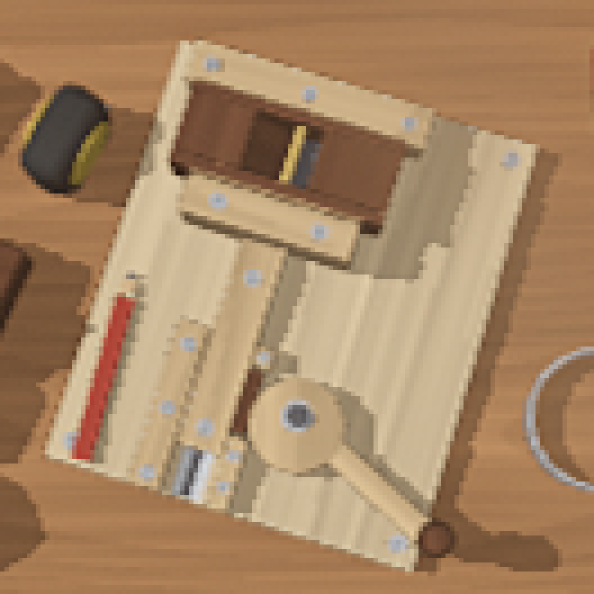

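The plane body, around (290,155), lies flush and parallel between the stop and the jaw. The knob at (436,538) is a little past its original locked place, and the pencil, tape measure and scorp have not moved. I'm handing in the job.

```bash
python3 -c "
from workcell import env
print(env.job_done())"
```

```text
the job is handed in; nothing more can be done
None
```

The job is handed in at about 16 s: the plane body is clamped squarely against the end stop with the lock re-engaged at about 1.29 rad, and nothing else in the final view of the jig had moved.

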